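# Unload the spatula bending form

## Robot

A 6-joint arm with a two-finger parallel gripper is mounted at the origin on the work surface. World frame = base frame: x ahead of the robot, y to its left, z up, the work surface at z = 0. Lengths are in m, angles in rad, forces in N, time in s.
With the tool pointing down it reaches from about 0.3 to 0.825 m from the base axis. Payload 5.4 kg.
Tool frame: the origin (TCP) lies on the centre line of the jaws, within the pads' length; the fingertips stand ctrl.tips_ahead ahead of it and the grasp point (between the pads) lies 8 mm behind it (ctrl.tips_ahead is the distance from the TCP to the fingertips, in m); z points along the fingers, y is the line along which they close (so a half turn about z gives the same grasp; the last joint's range is limited). The gripper opens to 92 mm and grips with 3 to 60 N. Pads are 20 mm wide; open, the fingers measure 128 mm over their backs; the gripper's body (75 mm by 189 mm) begins 69 mm behind the grasp point.
Start: joints at [-1.449, 0.158, 1.597, -0, 1.386, -0.21], TCP at [0.187, -0.544, 0.226] pointing down, gripper open.
Joint ranges: [-2.91, 2.91], [-0.94, 2.29], [0.18, 2.7], [-1.29, 4.43], [0.17, 2.64], [-3, 3]. Speed limits (rad/s): [2.57, 2.57, 3.14, 3.14, 3.14, 3.14].

## Interface

Orientations are given as a unit quaternion [x, y, z, w].
In Python, from cell import ctrl gives the robot as it stands. The module is installed in compiled form; this text tells all that it offers. Calls block until the motion is done:
- ctrl.goto(position, orientation): joint-space move of the TCP to a pose.
- ctrl.move_linear(position, ori=None, max_speed=0.15, threshold=None): straight line of the TCP; ori=None keeps the orientation; max_speed is the mean speed in m/s. With threshold (N) it stops when the force on the tool has changed by that much, and returns True; else False.
- ctrl.goto_joints(angles): joint-space move.
- ctrl.set_gripper(opening, squeeze=None): finger opening in m; squeeze is the grip in N (None keeps the last); returns when the fingers have stopped.
- ctrl.dwell(seconds).
- ctrl.ik(position, orientation): joint angles nearest the present ones, or None.
- ctrl.sense(): the state.
- ctrl.capture(name): name is "scene" or "top"; returns a dict with "frame" (420x560x3 uint8, red, green, blue), "camera_matrix" (3x3 intrinsics, pixels), "R" (3x3) and "t" (3): a world point X has camera coordinates R X + t. Camera axes: x right, y down, z forward; pixel columns grow to the right and rows downward; lengths in m; the calibration is good to about 2 mm. A picture is of the moment at which its call begins. There is no depth.
A pose or a line that the arm cannot do raises ctrl.Unreachable and nothing moves.
- ctrl.job_done(): hands the job in; it is judged then, once.
Trained networks look in the newest picture that a camera, given by its name, has taken for a name from the list of things; names that differ only in an ending like _2 or _b are one class to them, and where a whole thing is asked for, a point or a joint stands for the part that bears it (a point fixed in the world has none). Each returns a list of dicts, best first, with "p" (0 to 1); they miss things now and then, are a little off and sometimes report something else, mostly with a low value. They report only what shows in the picture. A call takes as long as a camera call.
- ctrl.find_in(camera, target): "box" ([centre column, centre row, width, height] in pixels, round what is visible of it).
- ctrl.silhouettes(camera, target): "region" (420x560 bool, what is visible of it) and "box" ([centre column, centre row, width, height] in pixels, round what is visible of it).
The state is a dict: "t": time; "qpos": joint angles; "joint_vel": joint speeds; "joint_efforts": joint torques, N m; "tcp_pos": TCP position; "ee_rot": TCP orientation; "ft_force": force on the tool from outside, world axes, zero at the start; "wrist_torque": the same for the moment, N m; "gripper_width": finger opening in m; "grip_force": force on a finger pad.
Only numpy, scipy, OpenCV 4.12 (cv2) and the standard library are available. Lean on these libraries where they do the work, as an engineer would, in place of code of your own. Each camera call takes 0.05 s, during which the arm holds its last target. There are 200 camera calls.

## Task

The glue has set in the spatula bending form: lift the clamping bar off and lay it on the bench, then take every spatula out of its cavity, stand the sound ones handle down in the drying caddy and put the faulty ones (handle too short, or half the blade missing) in the offcut box. When the form is empty, lay the clamping bar back across it, between its stop blocks and squarely in place, and leave the gouge and the glue bottle where they are.

Things in the scene. Friction and masses are not known exactly. Their poses are not given: they have to be found in the camera images.
- form: fixed plywood bending form: x -155 to 82 mm, y +-180. Five spatula-shaped cavities at y = -124, -62, 0, 62, 124 mm, blade end at +x, some empty. Floor under the handles 44 mm above the bench, rims 52. A finger channel (x -60 to 10, floor 12 mm high) crosses under the handles: grip them there across their width; 42 mm between neighbours, 31 to the end cheeks. Origin on the bench.
- form_rest (a point): where the middle of the clamping bar's underside belongs: over the finger channel (form x = -22 mm), 54 mm above the bench, level with the handles' tops; axes as the form. Pairs of 12 mm high stop blocks on the form's two end cheeks leave a 50 mm gap for the 40 mm bar.
- clamp_bar: loose wooden clamping bar, the form's upper half: 40 mm (x) by 380 mm (y) by 35 mm high, cork-faced underneath, about 0.3 kg, with a wooden grip block on its middle, 26 mm (x) by 110 mm (y), rising to 85 mm above the underside. Origin: centre of the underside. It starts lying across the form on the handles.
- spatula_a: good laminated-wood spatula, 203 mm long: handle 20 mm wide, 9 thick, from x = -140 to 12 mm; then the blade, 46 wide, 7 thick, curving down 30 degrees to x = 63, z = -22 mm. Origin: underside of the handle, mid width, just before the blade; x along the handle to the blade, y across, z up as it lies in the form. Centre of mass x = -28 mm, 50 g. None if absent.
- spatula_b: good spatula, the same as spatula_a. None if absent.
- spatula_c: good spatula, the same as spatula_a. None if absent.
- spatula_a_butt (a point): butt end of the handle of spatula_a: x = -140 mm, mid thickness
- spatula_b_butt (a point): butt end of the handle of spatula_b: x = -140 mm, mid thickness
- spatula_c_butt (a point): butt end of the handle of spatula_c: x = -140 mm, mid thickness
- spatula_short: faulty spatula, as spatula_a but its handle is 55 mm too short: butt at x = -85 mm, 148 mm long overall, centre of mass x = -5 mm, 40 g. None if absent.
- spatula_split: faulty spatula, as spatula_a but half of its blade is missing: the blade spans only y = -23 to 1 mm (24 mm wide); handle full length, butt at x = -140 mm; centre of mass x = -42 mm, 43 g. None if absent.
- caddy: wooden finger-jointed drying caddy, fixed: 108 by 108 mm, 95 mm high, open on top, walls and floor 6 mm, a cross of two 6 mm dividers (tops 90 mm above the bench) makes four compartments 45 mm square, centred at x, y = +-25.5 mm. Origin: centre of the underside.
- offcut_box: wooden offcut box, fixed, open on top, empty: 255 (x) by 175 (y) by 70 mm high, walls and floor 8 mm. Origin: centre of the underside.
- gouge: bystander: gouge with wooden handle lying on the bench, 257 mm long, 26 mm high; origin under the ferrule
- glue_bottle: bystander: white glue bottle, 60 mm across, 170 mm high; origin under its centre

How it is judged:
On the way, in this order (a step that is already met when the one before it is completed fails the run):
1. the clamping bar lies on the bench, off the form, let go (height (world z) of clamp_bar below 0.012 m and linear speed of clamp_bar below 0.02 m/s and contact force between the fingers and clamp_bar below 0.1 N), for 0.2 s.
2. the sound spatulas stand handle down in the caddy and the faulty ones are in the offcut box (x of spatula_a_butt in the frame of caddy between -0.052 and 0.052 m and y of spatula_a_butt in the frame of caddy between -0.052 and 0.052 m and z of each of spatula_a_butt, spatula_b_butt, spatula_c_butt in the frame of caddy below 0.035 m and angle between each of spatula_a, spatula_b, spatula_c's own x axis and vertical below 0.55 rad and x of spatula_b_butt in the frame of caddy between -0.052 and 0.052 m and y of spatula_b_butt in the frame of caddy between -0.052 and 0.052 m and x of spatula_c_butt in the frame of caddy between -0.052 and 0.052 m and y of spatula_c_butt in the frame of caddy between -0.052 and 0.052 m and x of spatula_short in the frame of offcut_box between -0.12 and 0.12 m and y of spatula_short in the frame of offcut_box between -0.08 and 0.08 m and z of each of spatula_short, spatula_split in the frame of offcut_box below 0.06 m and x of spatula_split in the frame of offcut_box between -0.12 and 0.12 m and y of spatula_split in the frame of offcut_box between -0.08 and 0.08 m), for 0.2 s.
At the end, for the whole second after the job is handed in: Sound spatulas stand in the caddy (butt inside, under 35 mm above the bench, lean under 0.55 rad); faulty ones in the offcut box (origin under 60 mm high); bar on the form within 10 mm across, 20 mm along, 4 mm in height of its rest point, 0.08 rad; all at rest (all of step 2 and x of clamp_bar in the frame of form_rest between -0.01 and 0.01 m and y of clamp_bar in the frame of form_rest between -0.02 and 0.02 m and z of clamp_bar in the frame of form_rest between -0.004 and 0.004 m and angle between the y axis of clamp_bar and the y axis of form, either way round below 0.08 rad and linear speed of each of spatula_a, spatula_b, spatula_c, spatula_short, spatula_split, clamp_bar below 0.02 m/s); the robot touches nothing.
It fails at once if the gouge is moved more than 50 mm (distance of gouge from where it was at the start of the episode above 0.05 m).
It fails at once if the glue bottle is moved more than 50 mm (distance of glue_bottle from where it was at the start of the episode above 0.05 m).
Of spatula_a, spatula_b, spatula_c, spatula_short, spatula_split only 4 to 5 are there at a start; the rules pass over those that are not, and their reading is None.
At some moment in a run one of clamp_bar may be knocked a few centimetres aside while the robot is not near it.
Once in a run the grip may slacken for a moment while it holds something.
It also fails if it takes over 208 s, if anything falls off the work surface, if the arm or the gripper's body presses on something with over 40 N, if the wrist force passes 120 N, or if a joint passes its speed limit or range.

## Working session

There is one attempt and no reset: what is moved stays moved. The work goes in short steps, each a Python script; the robot and the scene stay as the last script left them, time stands still between calls to the robot, and variables do not carry over. Pictures are saved under pics/ and viewed, at most 14 in all, crops included, and the job is handed in when it is done.

```bash
mkdir -p pics
cat > h.py <<'E'
import numpy as np, cv2
from cell import ctrl
def shot(cam,fn=None):
    c=ctrl.capture(cam)
    if fn: cv2.imwrite('pics/'+fn,c['frame'][:,:,::-1])
    return c
def ray(c,u,v,z):
    K,R,t=map(np.array,(c['camera_matrix'],c['R'],c['t']))
    d=R.T@np.linalg.inv(K)@np.array([u,v,1.]); o=-R.T@t
    return o+d*(z-o[2])/d[2]
def proj(c,X):
    K,R,t=map(np.array,(c['camera_matrix'],c['R'],c['t']))
    p=K@(R@np.asarray(X)+t); return p[:2]/p[2]
E
python3 - <<'E'
from h import *
for cam in('scene','top'):
    c=shot(cam,cam+'0.png'); print(cam,np.round(-np.array(c['R']).T@c['t'],3),np.round(c['R'],2).tolist())
    for n in 'form clamp_bar spatula_a spatula_short spatula_split caddy offcut_box gouge glue_bottle'.split():
        print(n,[(round(d['p'],2),np.round(d['box']).tolist(), np.round(ray(c,*d['box'][:2],0.0),3).tolist()) for d in ctrl.find_in(cam,n)])
print(ctrl.sense(),ctrl.tips_ahead)
E
```

```text
scene [1.564 0.736 0.835] [[-0.6, 0.8, -0.02], [0.43, 0.3, -0.85], [-0.68, -0.51, -0.53]]
form [(0.65, [284.0, 225.0, 158.0, 99.0], [0.579, -0.025, 0.0])]
clamp_bar [(0.65, [280.0, 211.0, 112.0, 67.0], [0.527, -0.078, 0.0])]
spatula_a [(0.56, [316.0, 233.0, 56.0, 42.0], [0.559, 0.066, 0.0]), (0.48, [235.0, 207.0, 22.0, 13.0], [0.583, -0.201, 0.0]), (0.47, [251.0, 216.0, 22.0, 12.0], [0.597, -0.13, 0.0])]
spatula_short [(0.49, [284.0, 235.0, 18.0, 13.0], [0.616, 0.003, 0.0])]
spatula_split [(0.54, [317.0, 233.0, 52.0, 44.0], [0.559, 0.07, 0.0])]
caddy [(0.69, [208.0, 165.0, 54.0, 49.0], [0.438, -0.449, -0.0])]
offcut_box [(0.83, [443.0, 246.0, 114.0, 96.0], [0.42, 0.367, 0.0])]
gouge [(0.74, [160.0, 200.0, 66.0, 32.0], [0.686, -0.41, 0.0]), (0.15, [282.0, 216.0, 51.0, 36.0], [0.544, -0.06, 0.0])]
glue_bottle [(0.87, [406.0, 278.0, 33.0, 73.0], [0.593, 0.349, -0.0])]
top [0.405 0.    1.199] [[0.01, -1.0, -0.02], [-0.99, -0.01, -0.15], [0.15, 0.02, -0.99]]
form [(0.92, [300.0, 197.0, 169.0, 120.0], [0.595, -0.018, 0.0])]
clamp_bar [(0.89, [302.0, 185.0, 171.0, 37.0], [0.624, -0.022, 0.0
[... 843 characters left out ...]
.0, 'qpos': array([-1.44909987e+00,  1.58409121e-01,  1.59698465e+00,  2.29093641e-05,
        1.38619095e+00, -2.10089628e-01]), 'joint_vel': array([-0.0002706 , -0.00092545, -0.00195168,  0.00012161, -0.00053456,
       -0.0011109 ]), 'joint_efforts': array([ 6.62665789e-04, -3.85566759e+01, -3.22371483e+01,  7.03204656e-02,
        3.05085664e-02, -5.24908842e-06]), 'tcp_pos': array([ 0.1872877 , -0.54363718,  0.22560371]), 'ee_rot': array([9.86271625e-01, 1.65131104e-01, 1.10738444e-05, 4.45950012e-06]), 'ft_force': array([ 0.46352402, -0.03411239, -0.01280121]), 'wrist_torque': array([-0.04129934, -0.00833094,  0.00633363]), 'grip_force': 0.0, 'gripper_width': 0.09207204989574848} 0.011
```

Run:
```python
import cv2
a=cv2.imread('pics/top0.png'); cv2.imwrite('pics/top0b.png',cv2.resize(a,(800,600),interpolation=cv2.INTER_CUBIC))
cv2.imwrite('pics/top0c.png',cv2.resize(a[125:270,200:400],(800,580),interpolation=cv2.INTER_CUBIC))
```

```text
(no output)
```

View pics/top0b.png

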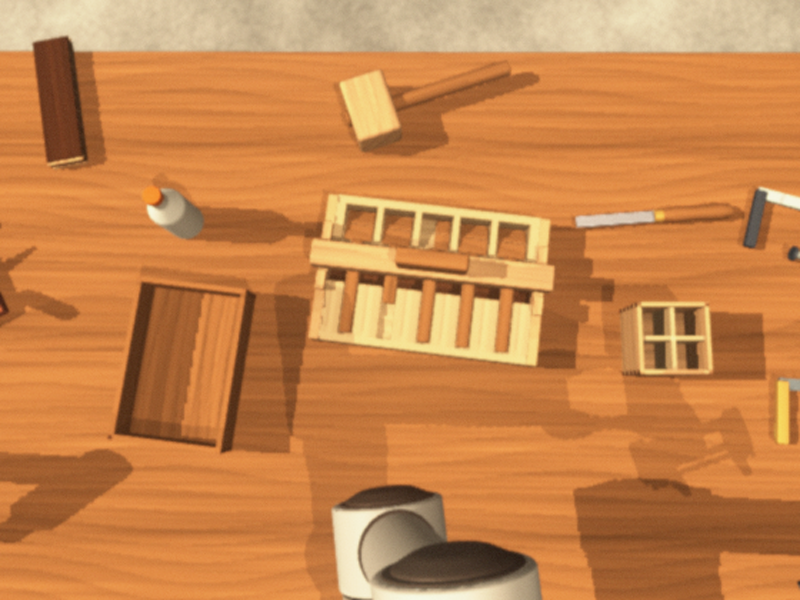

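View pics/top0c.png

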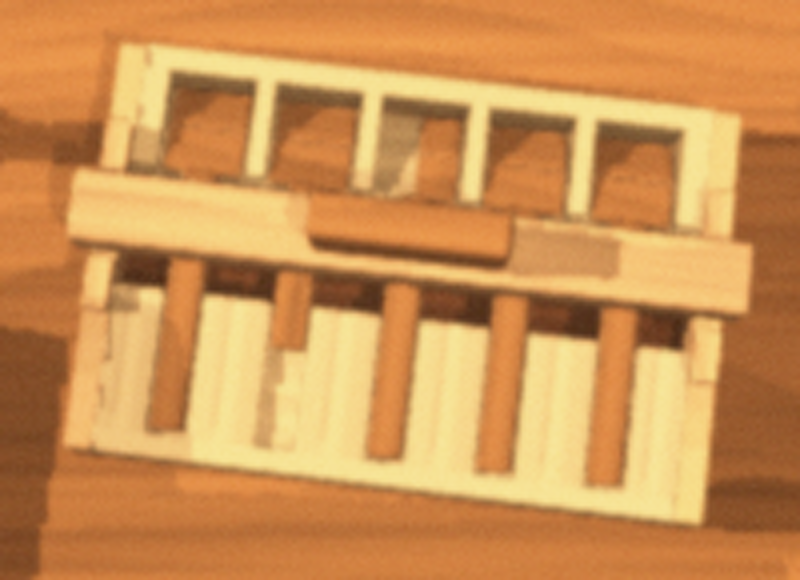

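View pics/scene0.png

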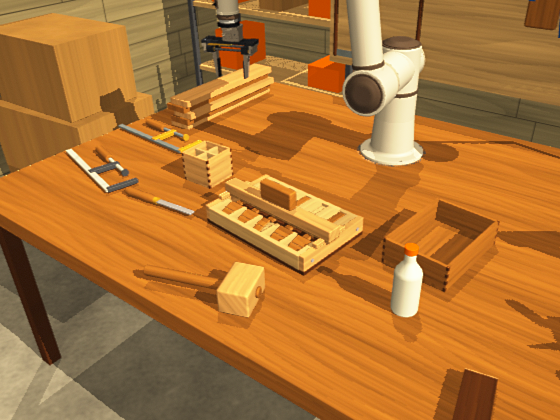

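The form holds five spatulas. From image left (+y) they are good, short, split, good, good. The mat of the form spans about px (217–385, 136–255) in the top view, with the box at (127,253), the caddy at (468,237), and the bench clear between the robot and the form. Next I'll fit the poses.

```bash
cat > fit.py <<'E'
from h import *
from scipy.optimize import minimize
def box(x0,x1,y0,y1,z0,z1): return np.array([[x,y,z] for x in(x0,x1) for y in(y0,y1) for z in(z0,z1)])
FORM=[box(-.155,.082,-.18,.18,0,.052)]
BAR=[box(-.02,.02,-.19,.19,0,.035),box(-.013,.013,-.055,.055,.035,.085)]
CAD=[box(-.054,.054,-.054,.054,0,.095)]
OFF=[box(-.1275,.1275,-.0875,.0875,0,.07)]
def render(c,parts,p,z=0,S=4):
    m=np.zeros((420*S,560*S),np.uint8); co,si=np.cos(p[2]),np.sin(p[2])
    for B in parts:
        X=np.c_[B[:,0]*co-B[:,1]*si+p[0],B[:,0]*si+B[:,1]*co+p[1],B[:,2]+z]
        uv=np.array([proj(c,x) for x in X])
        cv2.fillConvexPoly(m,cv2.convexHull(np.round((uv+.5)*S).astype(np.int32)),255)
    return cv2.resize(m,(560,420),interpolation=cv2.INTER_AREA)/255.
def fit(views,parts,p0,z=0):
    p0=np.array(p0,float)
    ms=[(c,cv2.GaussianBlur(m.astype(float),(0,0),1)) for c,m in views]
    def cost(p): return sum(np.sum((cv2.GaussianBlur(render(c,parts,p,z),(0,0),1)-m)**2)/m.sum() for c,m in ms)
    sx=np.array([p0,p0+[.012,0,0],p0+[0,.012,0],p0+[0,0,.08]])
    r=minimize(cost,p0,method='Nelder-Mead',options=dict(initial_simplex=sx,xatol=2e-4,fatol=1e-5,maxiter=150))
    return r.x,r.fun
def mask(cam,n):
    d=ctrl.silhouettes(cam,n); return d[0]['region'] if d else None
E
cat > m.py <<'E'
from fit import *
V={}
for cam in('top','scene'):
    c=shot(cam)
    for n in('form','clamp_bar','caddy','offcut_box'): V[n,cam]=(c,mask(cam,n))
    ss=[d['region'] for n in('spatula_a','spatula_short','spatula_split') for d in ctrl.silhouettes(cam,n)[:3]]
    f=V['form',cam][1].copy()
    print(cam,[(n,int(V[n,cam][1].sum())) for n in('form','clamp_bar','caddy','offcut_box')])
for n,P,p0,z in(('clamp_bar',BAR,(.59,-.02,-.11),.054),('caddy',CAD,(.47,-.39,0),0),('offcut_box',OFF,(.44,.37,-.1),0)):
    for cams in(('top',),('scene',),('top','scene')):
        x,f=fit([V[n,k] for k in cams],P,p0,z); print(n,cams,np.round(x,4),round(f,4))
for cams in(('top',),('scene',),('top','scene')):
    x,f=fit([(V['form',k][0],cv2.morphologyEx((V['form',k][1]|V['clamp_bar',k][1]).astype(np.uint8),cv2.MORPH_CLOSE,np.ones((15,15)))) for k in cams],FORM+[box(-.042,-.002,-.19,.19,.054,.089),box(-.035,-.009,-.055,.055,.089,.139)],(.57,-.02,-.11)); print('form',cams,np.round(x,4),round(f,4))
E
python3 m.py
```

```text
Traceback (most recent call last):
  File "m.py", line 7, in <module>
    f=V['form',cam][1].copy()
      ^^^^^^^^^^^^^^^^^^^^^
AttributeError: 'NoneType' object has no attribute 'copy'
```

```bash
python3 - <<'E'
s=open('fit.py').read()
i=s.index('def mask')
s=s[:i]+'''def mask(cam,n,tries=5):
    for _ in range(tries):
        d=ctrl.silhouettes(cam,n)
        if d and d[0]['p']>.4: return d[0]['region']
        ctrl.capture(cam)
'''
open('fit.py','w').write(s)
s=open('m.py').read().split('\n')
s=[l for l in s if 'ss=[' not in l and 'f=V[' not in l]
open('m.py','w').write('\n'.join(s))
E
python3 m.py
```

```text
top [('form', 9231), ('clamp_bar', 3470), ('caddy', 3158), ('offcut_box', 9877)]
scene [('form', 4816), ('clamp_bar', 2851), ('caddy', 1863), ('offcut_box', 6335)]
clamp_bar ('top',) [ 0.6098 -0.0203 -0.1074] 0.0066
clamp_bar ('scene',) [ 0.6042 -0.0259 -0.1115] 0.0131
clamp_bar ('top', 'scene') [ 0.6086 -0.0229 -0.1095] 0.048
caddy ('top',) [ 0.4989 -0.3866  0.0222] 0.0042
caddy ('scene',) [ 0.4925 -0.3917  0.0153] 0.0021
caddy ('top', 'scene') [ 0.4979 -0.3874  0.0267] 0.0193
offcut_box ('top',) [ 0.4551  0.3723 -0.1164] 0.0032
offcut_box ('scene',) [ 0.4466  0.3692 -0.1232] 0.0722
offcut_box ('top', 'scene') [ 0.4536  0.3711 -0.1213] 0.0948
form ('top',) [ 0.6315 -0.0231 -0.1128] 0.0961
form ('scene',) [ 0.6246 -0.0273 -0.108 ] 0.0086
form ('top', 'scene') [ 0.6294 -0.0244 -0.1144] 0.1234
```

```bash
cat >> h.py <<'E'
from scipy.spatial.transform import Rotation as Rn
def Q(b,pitch=0):
    """tool down, closing line at yaw b"""
    y=np.array([np.cos(b),np.sin(b),0]); z=np.array([0,0,-1.])
    return Rn.from_matrix(np.c_[np.cross(y,z),y,z]).as_quat()
def pick_q(b,pos):
    """of the two equivalent yaws take the one with least joint travel"""
    q0=ctrl.sense()['qpos']; best=None
    for k in(b,b+np.pi):
        j=ctrl.ik(pos,Q(k))
        if j is not None and (best is None or abs(j-q0).max()<best[0]): best=(abs(j-q0).max(),k)
    return Q(best[1])
def st(*a):
    s=ctrl.sense(); print(*a,'t',round(s['t'],1),'tcp',np.round(s['tcp_pos'],4),'w',round(s['gripper_width'],4),'F',round(s['grip_force'],1),'ft',np.round(s['ft_force'],1)); return s
E
python3 - <<'E'
from fit import *
from h import *
yaw=-.111; p=[.607,-.0235]
q=pick_q(yaw,[*p,.2]); ctrl.goto([*p,.2],q); ctrl.set_gripper(.07)
ctrl.move_linear([*p,.108],threshold=8); st('down')
ctrl.set_gripper(0,25); st('grip')
ctrl.move_linear([*p,.25]); s=st('lift')
for cam,z in(('top',.25-.054),('scene',.25-.054)):
    c=shot(cam,'bar_%s.png'%cam); m=mask(cam,'clamp_bar')
    print(cam,fit([(c,m)],BAR,(.607,-.023,-.11),z))
E
```

```text
down t 5.6 tcp [ 0.6077 -0.0237  0.109 ] w 0.0701 F 0.0 ft [ 0.3  0.1 -0. ]
grip t 6.3 tcp [ 0.6071 -0.0235  0.108 ] w 0.0259 F 25.0 ft [ 1.  -0.9 -0.6]
lift t 7.4 tcp [ 0.6063 -0.0233  0.2485] w 0.0261 F 25.0 ft [ 0.2  0.2 -3. ]
top (array([ 0.60739937, -0.02111577, -0.11009545]), np.float64(0.5718584437711028))
scene (array([ 0.60578409, -0.02142121, -0.12143095]), np.float64(0.07679053996423961))
```

Run:
```python
from fit import *
from h import *
yaw=-.111; p=[.355,-.01]
q=pick_q(yaw,[*p,.25]); ctrl.move_linear([*p,.25],ori=q,max_speed=.25); st('over')
ctrl.move_linear([*p,.07]); print(ctrl.move_linear([*p,.051],max_speed=.03,threshold=4)); s=st('low')
ctrl.set_gripper(.06); print('rel',s['tcp_pos']); ctrl.move_linear([*p,.22])
ctrl.goto([.45,-.30,.3],pick_q(yaw,[.45,-.30,.3])); st()
for cam in('top','scene'):
    c=shot(cam,'lay_%s.png'%cam); m=mask(cam,'clamp_bar')
    print(cam,fit([(c,m)],BAR,(.355,-.01,-.11),0))
    m=mask(cam,'form')
    m=cv2.morphologyEx(m.astype(np.uint8),cv2.MORPH_CLOSE,np.ones((25,25)))
    print('form',cam,fit([(c,m)],FORM,(.628,-.024,-.11)))
a=cv2.imread('pics/lay_top.png'); cv2.imwrite('pics/lay_top2.png',cv2.resize(a[125:335,180:460],(800,600),interpolation=cv2.INTER_CUBIC))
```

```text
over t 8.8 tcp [ 0.3556 -0.0101  0.2502] w 0.026 F 25.0 ft [ 0.2  0.3 -2.9]
True
low t 10.6 tcp [ 0.3548 -0.01    0.0537] w 0.0257 F 25.0 ft [-1.2 -0.7  3.7]
rel [ 0.35482868 -0.00995179  0.05368296]
t 13.8 tcp [ 0.45   -0.2989  0.2996] w 0.06 F 0.0 ft [0.1 1.4 0.3]
top (array([ 0.35617347, -0.00779305, -0.10907932]), np.float64(0.015587729285989147))
form top (array([ 0.63121503, -0.02326862, -0.11405878]), np.float64(0.0022080544194132946))
scene (array([ 0.35184341, -0.01024186, -0.11538587]), np.float64(0.005342404020811799))
form scene (array([ 0.62400208, -0.0286131 , -0.11500373]), np.float64(0.008334658365419903))
```

View pics/lay_top2.png

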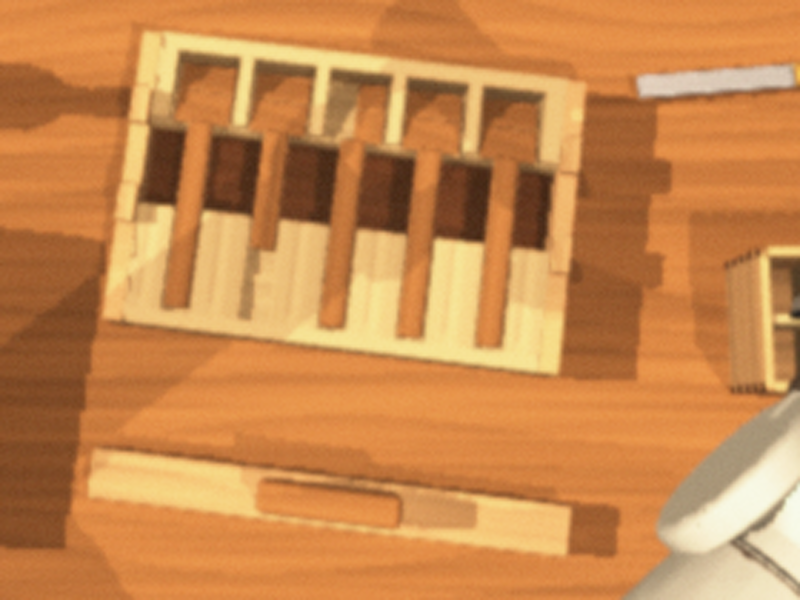

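```bash
cat > task.py <<'E'
from fit import *
from h import *
FP=np.array([.629,-.0250,-.113]); BX=np.array([.4525,.370,-.119]); CD=np.array([.4965,-.388,.024])
def loc(P,x,y):
    c,s=np.cos(P[2]),np.sin(P[2]); return np.array([P[0]+c*x-s*y,P[1]+s*x+c*y])
def pick(yc,xg,w=.042,sq=30,dy=0):
    p=loc(FP,xg,yc+dy); q=pick_q(FP[2]+np.pi/2,[*p,.13])
    ctrl.goto([*p,.17],q); ctrl.set_gripper(w)
    ctrl.move_linear([*p,.08],max_speed=.3)
    hit=ctrl.move_linear([*p,.0405],max_speed=.1,threshold=8); st('down',hit)
    if hit: return
    ctrl.set_gripper(0,sq); s=st('grip')
    n=np.array([-np.sin(FP[2]),np.cos(FP[2])]); print('side force',round(float(s['ft_force'][:2]@n),2))
    ctrl.move_linear([*p,.10],max_speed=.1); ctrl.move_linear([*p,.19],max_speed=.3); st('up')
def tobox(xo,yo,xg):
    p=loc(BX,xo+xg,yo); q=pick_q(BX[2]+np.pi/2,[*p,.17])
    ctrl.move_linear([*p,.18],ori=q,max_speed=.35); st('overbox')
    ctrl.move_linear([*p,.038],max_speed=.15,threshold=8); st('inbox')
    ctrl.set_gripper(.04); ctrl.move_linear([*p,.19],max_speed=.3); st('out')
E
python3 - <<'E'
from task import *
c=shot('scene')
c=shot('top')
for k in(124,0,-62,-124): print(k,'butt',proj(c,[*loc(FP,-.14,k/1000),.053]))
print(62,proj(c,[*loc(FP,-.085,.062),.053]))
pick(.062,-.008); shot('top','s1.png'); tobox(.011,.035,-.008)
a=cv2.imread('pics/s1.png'); cv2.imwrite('pics/s1b.png',cv2.resize(a[100:310,50:330],(800,600)))
E
```

```text
124 butt [241.40884197 232.9894301 ]
0 butt [296.01470994 239.69969492]
-62 butt [323.47487442 243.07414867]
-124 butt [351.04066563 246.4615824 ]
62 [271.74805241 212.27443998]
down False t 17.1 tcp [0.6284 0.0375 0.041 ] w 0.042 F 0.0 ft [ 0.6 -0.8  0.1]
grip t 17.6 tcp [0.6285 0.0375 0.0411] w 0.0201 F 3.0 ft [-0.4  1.1  1.4]
side force 1.03
up t 18.8 tcp [0.6283 0.0375 0.1906] w 0.0196 F 30.0 ft [-0.4  0.8 -1.2]
overbox t 20.1 tcp [0.46   0.4033 0.1796] w 0.0197 F 30.0 ft [ 0.7  0.2 -0.5]
inbox t 21.2 tcp [0.4606 0.4048 0.0392] w 0.0195 F 30.0 ft [0.2 0.4 0.2]
out t 22.4 tcp [0.459  0.404  0.1887] w 0.0404 F 0.0 ft [-0.6  0.3  0. ]
```

View pics/s1b.png

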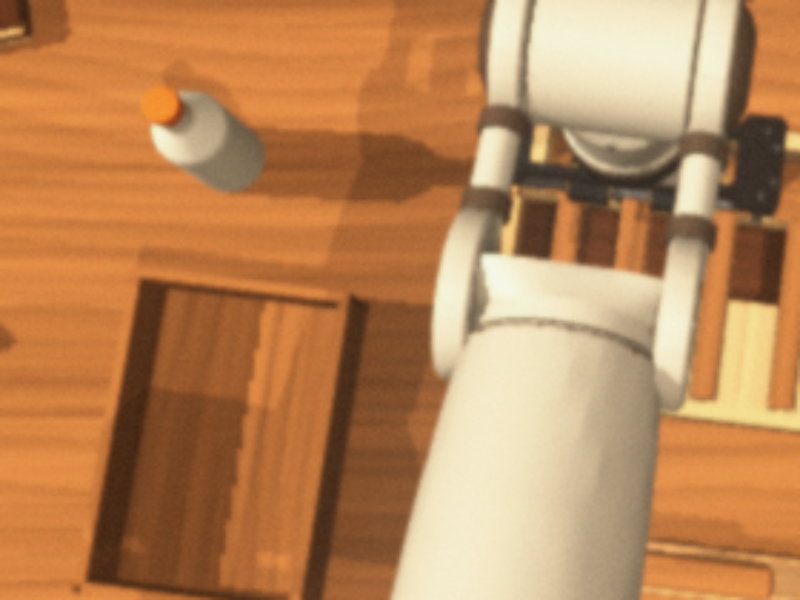

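Run:
```python
from task import *
pick(0,-.035); tobox(.038,-.035,-.035)
shot('scene')
c=shot('top','s2.png'); 
for n in('spatula_short','spatula_split'): print(n,[(round(d['p'],2),np.round(ray(c,*d['box'][:2],.02),3),np.round(d['box'])) for d in ctrl.find_in('top',n)])
# IK for caddy: tool along caddy direction d, pitched down by a
q0=ctrl.sense()['qpos']
for az in np.radians([0,-20,-40,-60,-90]):
  for a in(0,.1,.2,.3):
    for sg in(1,-1):
      z=np.array([np.cos(az)*np.cos(a),np.sin(az)*np.cos(a),-np.sin(a)]); y=sg*np.array([-np.sin(az),np.cos(az),0])
      qq=Rn.from_matrix(np.c_[np.cross(y,z),y,z]).as_quat()
      r=[]
      for h in(.13,.25): r.append(ctrl.ik([CD[0]+.03,CD[1]+.03,h],qq))
      print(round(np.degrees(az)),a,sg,[None if j is None else np.round(j,2) for j in r])
```

```text
down False t 25.2 tcp [ 0.5948 -0.0212  0.0412] w 0.0422 F 0.0 ft [-1.3 -0.1  0.9]
grip t 25.7 tcp [ 0.5947 -0.0211  0.0411] w 0.0195 F 30.0 ft [-0.5  0.3  2.1]
side force 0.22
up t 26.9 tcp [ 0.5944 -0.0211  0.1904] w 0.02 F 30.0 ft [-0.1  0.  -0.9]
overbox t 28.1 tcp [0.4514 0.3338 0.1794] w 0.0194 F 30.0 ft [ 0.9 -1.6 -1.1]
inbox t 29.2 tcp [0.4523 0.3352 0.0391] w 0.0196 F 30.0 ft [-0.  -0.4 -0.8]
out t 30.4 tcp [0.4507 0.3346 0.1888] w 0.04 F 0.0 ft [-0.1  0.8 -1.2]
spatula_short [(0.65, array([0.453, 0.392, 0.02 ]), array([122., 255.,  26.,  62.]))]
spatula_split [(0.7, array([0.447, 0.33 , 0.02 ]), array([149., 258.,  29.,  89.]))]
0 0 1 [array([-1.32,  0.59,  2.09,  1.8 ,  1.46,  2.01]), array([-1.32,  0.25,  2.18,  1.76,  1.41,  2.27])]
0 0 -1 [array([-1.32,  0.59,  2.09,  1.8 ,  1.46, -1.13]), array([-1.32,  0.25,  2.18,  1.76,  1.41, -0.87])]
0 0.1 1 [array([-1.32,  0.5 ,  2.12,  1.74,  1.36,  2.08]), array([-1.32,  0.17,  2.18,  1.68,  1.32,  2.37])]
0 0.1 -1 [array([-1.32,  0.5 ,  2.12,  1.74,  1.36, -1.06]), array([-1.32,  0.17,  2.18,  1.68,  1.32, -0.78])]
0 0.2 1 [ar
[... 2630 characters left out ...]
6, -1.82]), array([-0.56,  0.08,  2.28,  3.85,  0.81, -2.05])]
-60 0.2 1 [array([-0.56,  0.36,  2.23,  3.77,  0.9 ,  1.25]), array([-0.56,  0.  ,  2.27,  3.98,  0.66,  0.95])]
-60 0.2 -1 [array([-0.56,  0.36,  2.23,  3.77,  0.9 , -1.89]), array([-0.56,  0.  ,  2.27,  3.98,  0.66, -2.19])]
-60 0.3 1 [array([-0.57,  0.27,  2.24,  3.85,  0.74,  1.16]), array([-0.57, -0.06,  2.25,  4.19,  0.53,  0.74])]
-60 0.3 -1 [array([-0.57,  0.27,  2.24,  3.85,  0.74, -1.98]), array([-0.57, -0.06,  2.25,  4.19,  0.53, -2.4 ])]
-90 0 1 [None, None]
-90 0 -1 [None, None]
-90 0.1 1 [None, None]
-90 0.1 -1 [None, None]
-90 0.2 1 [None, None]
-90 0.2 -1 [None, None]
-90 0.3 1 [None, None]
-90 0.3 -1 [None, None]
```

Run:
```python
from task import *
c=shot('scene','s3.png')
for u,v in((172,108),(185,126),(272,72),(272,92),(120,127),(185,135)): print((u,v),np.round(ray(c,u,v,0.),3))
a=cv2.imread('pics/s3.png')
for x in np.arange(.05,.55,.1): 
    for z,col in((.06,(0,0,255)),(.2,(255,0,0))):
        p=proj(c,[x,-.36,z]); cv2.circle(a,tuple(int(i) for i in p),2,col,-1)
cv2.imwrite('pics/s3b.png',cv2.resize(a[30:240,90:370],(800,600)))
```

```text
(172, 108) [ 0.149 -0.929  0.   ]
(185, 126) [ 0.25  -0.749  0.   ]
(272, 72) [-0.45  -0.871  0.   ]
(272, 92) [-0.232 -0.701 -0.   ]
(120, 127) [ 0.399 -0.951  0.   ]
(185, 135) [ 0.31  -0.688  0.   ]
```

View pics/s3b.png

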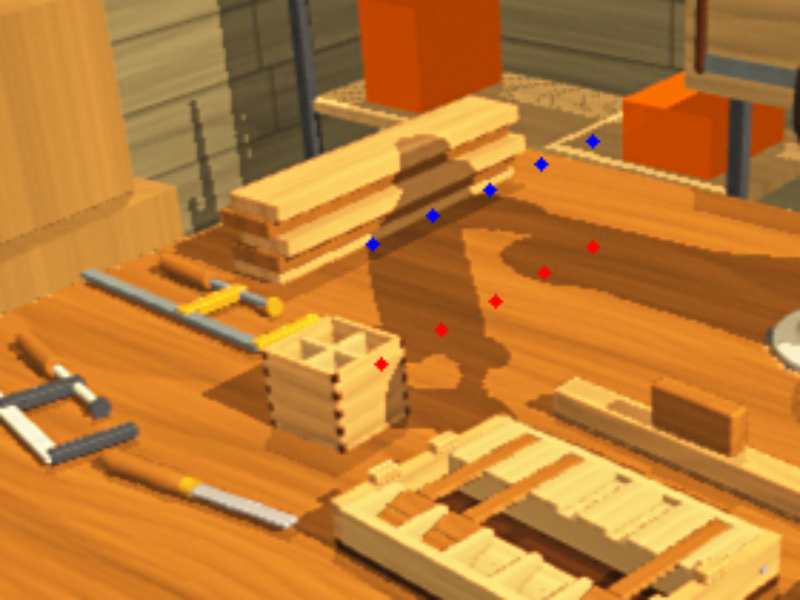

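```bash
cat >> task.py <<'E'
def horiz(sx,az,a):
    z=np.array([np.cos(az)*np.cos(a),np.sin(az)*np.cos(a),-np.sin(a)]); y=-sx*np.array([-np.sin(az),np.cos(az),0])
    return Rn.from_matrix(np.c_[np.cross(y,z),y,z]).as_quat(),z
def stand(cx,cy,xg=-.009,a=.1):
    s=ctrl.sense(); fx=np.array([np.cos(FP[2]),np.sin(FP[2]),0])
    sx=np.sign(Rn.from_quat(s['ee_rot']).as_matrix()[:,0]@fx)
    q,z=horiz(sx,CD[2],a); g=np.array([*loc(CD,cx,cy),0]); zr=.010+(.14+xg)*np.cos(a)+.0045*np.sin(a)
    P=lambda h: g+[0,0,h]+.008*z
    print('sx',sx,'ik',np.round(ctrl.ik(P(.29),q),2))
    t=s['tcp_pos']; ctrl.move_linear([t[0],t[1],.30],max_speed=.3)
    ctrl.goto(P(.29),q); st('over caddy')
    ctrl.move_linear(P(zr+.075),max_speed=.2)
    return P,zr,z
def lower(P,zr,z):
    hit=ctrl.move_linear(P(zr),max_speed=.08,threshold=6); s=st('lowered',hit,'target',np.round(P(zr),4)); return s['tcp_pos'][2]-P(zr)[2]
def release(P,zr,z):
    ctrl.set_gripper(.034); p=np.array(ctrl.sense()['tcp_pos'])
    ctrl.move_linear(p-.10*z*[1,1,0],max_speed=.15); e=p-.1*z*[1,1,0]; e[2]=.30
    ctrl.move_linear(e,max_speed=.3); st('clear')
E
python3 - <<'E'
from task import *
pick(-.062,-.009,sq=35)
import pickle
A=stand(.036,-.0315)
shot('top','c1.png');shot('scene','c1s.png')
a=cv2.imread('pics/c1.png')[170:310,370:560]; b=cv2.imread('pics/c1s.png')[70:210,130:320]
cv2.imwrite('pics/c1b.png',cv2.resize(np.hstack([a,b]),(800,295)))
P,zr,z=A; pickle.dump((P(0),zr,z),open('A.pkl','wb'))
E
```

```text
down False t 33.5 tcp [ 0.6135 -0.0857  0.0411] w 0.0419 F 0.0 ft [-1.  -1.1  0.8]
grip t 34.0 tcp [ 0.6135 -0.0857  0.0411] w 0.0195 F 35.0 ft [ 0.  -0.   3.6]
side force -0.01
up t 35.2 tcp [ 0.6134 -0.0857  0.1906] w 0.02 F 35.0 ft [ 0.2 -0.5 -1.7]
sx -1.0 ik [-1.32  0.23  2.    1.63  1.33  2.49]
over caddy t 39.2 tcp [ 0.5413 -0.4183  0.2892] w 0.0195 F 35.0 ft [-1.4  0.1 -0.2]
```

View pics/c1b.png

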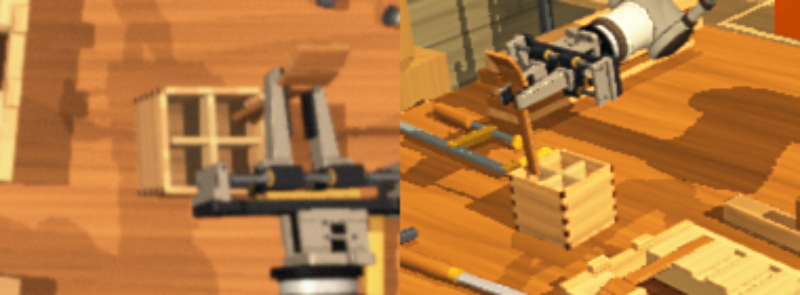

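The spatula hangs blade up with its butt (left crop, about (240,112)) over the far-right compartment. I'll lower it now.

Run:
```python
from task import *
import pickle
P0,zr,z=pickle.load(open('A.pkl','rb')); P=lambda h:P0+[0,0,h]
d=lower(P,zr,z); print('above target',d)
if d<.012:
    release(P,zr,z)
    pick(-.124,-.009,w=.038,sq=35)
    P,zr,z=stand(.036,.0315); pickle.dump((P(0),zr,z),open('A.pkl','wb'))
shot('top','c2.png');shot('scene','c2s.png')
a=cv2.imread('pics/c2.png')[170:310,370:560]; b=cv2.imread('pics/c2s.png')[70:210,130:320]
cv2.imwrite('pics/c2b.png',cv2.resize(np.hstack([a,b]),(800,295)))
```

```text
lowered False target [ 0.5412 -0.4184  0.14  ] t 41.0 tcp [ 0.5413 -0.4187  0.1405] w 0.0192 F 35.0 ft [-0.3 -0.9  0.4]
above target 0.0005398981063155228
clear t 42.9 tcp [ 0.4421 -0.42    0.2987] w 0.0339 F 0.0 ft [0.9 0.1 0. ]
down False t 45.5 tcp [ 0.6065 -0.1473  0.041 ] w 0.0377 F 0.0 ft [-1.  -0.3 -0.2]
grip t 45.9 tcp [ 0.6066 -0.1474  0.0413] w 0.0194 F 35.0 ft [-0.2  0.1  3. ]
side force 0.08
up t 47.1 tcp [ 0.6063 -0.1473  0.1906] w 0.0192 F 35.0 ft [ 0.1 -0.1 -1.1]
sx 1.0 ik [-1.29  0.1   2.15  1.65  1.31 -0.67]
over caddy t 49.3 tcp [ 0.5399 -0.3549  0.2888] w 0.0193 F 35.0 ft [-0.  -1.  -0.2]
```

View pics/c2b.png

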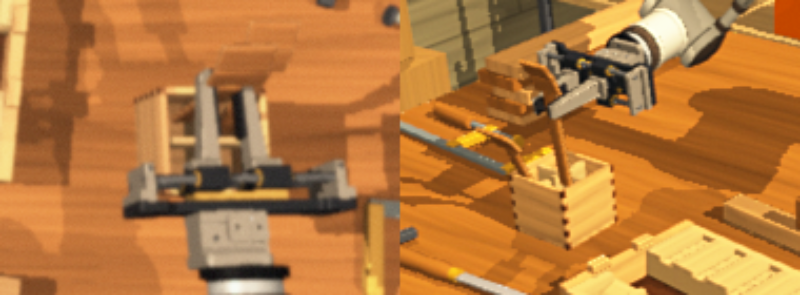

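Run:
```python
from task import *
import pickle
P0,zr,z=pickle.load(open('A.pkl','rb')); P=lambda h:P0+[0,0,h]
d=lower(P,zr,z); print('above target',d)
if d<.012:
    release(P,zr,z)
    pick(.124,-.009,w=.038,sq=35)
    P,zr,z=stand(-.016,.0255); pickle.dump((P(0),zr,z),open('A.pkl','wb'))
shot('top','c3.png');shot('scene','c3s.png')
a=cv2.imread('pics/c3.png')[170:310,370:560]; b=cv2.imread('pics/c3s.png')[70:210,130:320]
cv2.imwrite('pics/c3b.png',cv2.resize(np.hstack([a,b]),(800,295)))
```

```text
lowered False target [ 0.5397 -0.3555  0.14  ] t 51.0 tcp [ 0.5398 -0.3557  0.1405] w 0.0196 F 35.0 ft [ 0.2  0.  -0.1]
above target 0.0005152649246083774
clear t 52.9 tcp [ 0.4406 -0.357   0.2989] w 0.0339 F 0.0 ft [ 0.2  0.5 -0.2]
down False t 56.0 tcp [0.6344 0.0993 0.041 ] w 0.0383 F 0.0 ft [-0.5 -0.3  0.2]
grip t 56.4 tcp [0.6346 0.0992 0.0413] w 0.0196 F 35.0 ft [0.2 1.1 2.6]
side force 1.12
up t 57.6 tcp [0.6344 0.0992 0.1906] w 0.0196 F 35.0 ft [-0.5 -0.  -0.2]
sx -1.0 ik [-1.42  0.05  2.2   1.57  1.41  2.47]
over caddy t 61.5 tcp [ 0.488  -0.3625  0.2892] w 0.0196 F 35.0 ft [ 0.3 -1.  -0.9]
```

View pics/c3b.png

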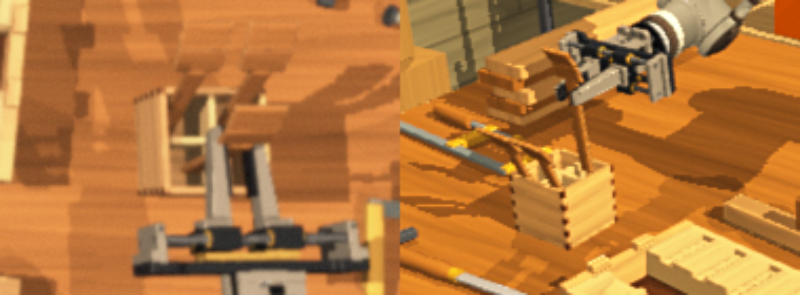

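Two are standing in the far row and the third is over the near-left compartment. I'll lower and release it, then relocate the bar and check.

Run:
```python
from task import *
import pickle
P0,zr,z=pickle.load(open('A.pkl','rb')); P=lambda h:P0+[0,0,h]
d=lower(P,zr,z); print('above target',d)
if d<.012:
    release(P,zr,z)
    ctrl.goto([.5,-.0,.40],pick_q(FP[2],[.5,-.0,.40]))
    st()
for cam in('scene','top'):
    c=shot(cam,'c4%s.png'%cam)
    m=mask(cam,'clamp_bar'); print(cam,'bar',fit([(c,m)],BAR,(.355,-.01,-.11),0))
a=cv2.imread('pics/c4top.png');b=cv2.imread('pics/c4scene.png')
cv2.imwrite('pics/c4b.png',cv2.resize(np.vstack([a[130:330,60:540],b[70:300,60:540]]),(800,600)))
```

```text
lowered False target [ 0.4879 -0.3627  0.14  ] t 63.2 tcp [ 0.4879 -0.363   0.1405] w 0.0198 F 35.0 ft [-0.5 -0.6 -0.4]
above target 0.0004626970184051227
clear t 65.1 tcp [ 0.3889 -0.3642  0.2989] w 0.0337 F 0.0 ft [-0.4  0.2 -0.8]
t 67.3 tcp [ 4.998e-01 -4.000e-04  3.989e-01] w 0.0342 F 0.0 ft [-0.3  0.4 -1.1]
scene bar (array([ 0.3502336 , -0.01243862, -0.12875821]), np.float64(0.027376249592357894))
top bar (array([ 0.35790502, -0.0102651 , -0.1246233 ]), np.float64(0.3913618189154642))
```

View pics/c4b.png

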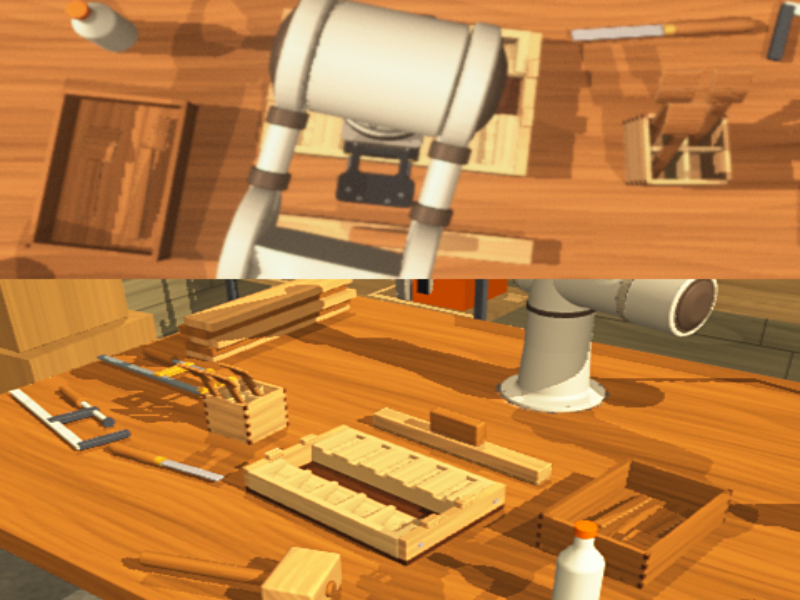

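Run:
```python
from task import *
ctrl.goto([.45,-.25,.40],pick_q(FP[2],[.45,-.25,.40]))
for cam in('scene','top'):
    c=shot(cam,'c5%s.png'%cam)
    m=mask(cam,'clamp_bar'); print(cam,'bar',fit([(c,m)],BAR,(.355,-.01,-.11),0),m.sum())
    m=cv2.morphologyEx(mask(cam,'form').astype(np.uint8),cv2.MORPH_CLOSE,np.ones((25,25)))
    print('form',fit([(c,m)],FORM,(.628,-.024,-.11)))
    for n in('gouge','glue_bottle'): print(n,[np.round(d['box']) for d in ctrl.find_in(cam,n)[:1]])
a=cv2.imread('pics/c5top.png'); cv2.imwrite('pics/c5b.png',cv2.resize(a[125:335,180:460],(800,600)))
```

```text
scene bar (array([ 0.35143391, -0.0105465 , -0.11247545]), np.float64(0.015694244950637672)) 2250
form (array([ 0.62399072, -0.0298815 , -0.11180108]), np.float64(0.0055400585858583285))
gouge [array([159., 203.,  70.,  29.])]
glue_bottle [array([408., 280.,  35.,  72.])]
top bar (array([ 0.35632839, -0.00651272, -0.11142908]), np.float64(0.002781219626732522)) 3128
form (array([ 0.63148883, -0.02308256, -0.11465097]), np.float64(0.0020487918818696896))
gouge [array([457., 149., 112.,  17.])]
glue_bottle [array([121., 150.,  40.,  34.])]
```

View pics/c5b.png

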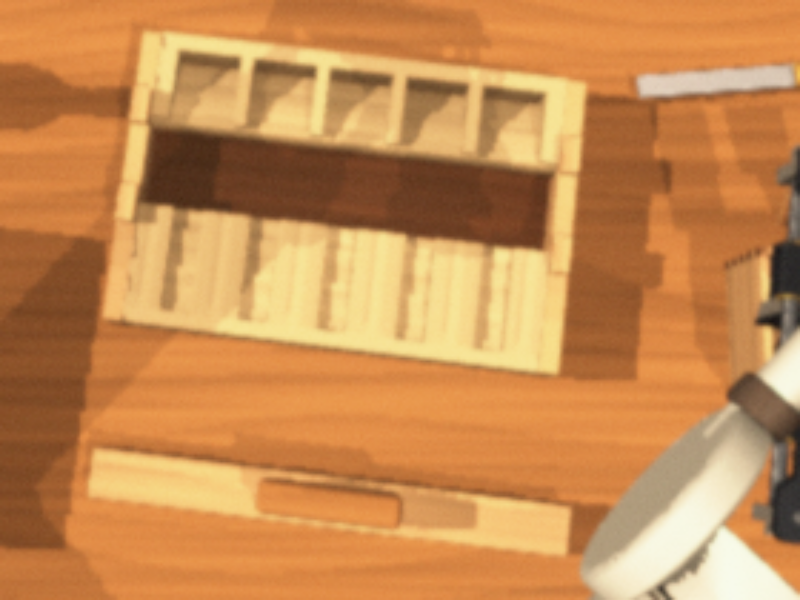

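Run:
```python
from task import *
p=[.355,-.010]; yaw=-.112
ctrl.goto([*p,.20],pick_q(yaw,[*p,.20])); ctrl.set_gripper(.06)
print(ctrl.move_linear([*p,.054],threshold=8)); ctrl.set_gripper(0,30); st('grip')
ctrl.move_linear([*p,.22]); st('lift')
p=[.6078,-.0237]; q=pick_q(-.113,[*p,.22])
ctrl.move_linear([*p,.22],ori=q,max_speed=.25); st('over')
ctrl.move_linear([*p,.125],max_speed=.15)
print(ctrl.move_linear([*p,.104],max_speed=.03,threshold=4)); st('low')
```

```text
False
grip t 72.5 tcp [ 0.355  -0.01    0.0541] w 0.0261 F 30.0 ft [-0.5  0.2  1.2]
lift t 73.8 tcp [ 0.3543 -0.0098  0.2189] w 0.0258 F 30.0 ft [-0.2 -0.  -2.7]
over t 75.0 tcp [ 0.607  -0.0235  0.2194] w 0.0257 F 30.0 ft [ 0.  -0.3 -2.6]
True
low t 76.3 tcp [ 0.6076 -0.0236  0.108 ] w 0.0256 F 30.0 ft [-1.5  0.6  4.8]
```

Run:
```python
from task import *
ctrl.set_gripper(.06); s=st('rel'); p=s['tcp_pos'][:2]
ctrl.move_linear([*p,.25]); ctrl.goto([.45,-.20,.42],pick_q(FP[2],[.45,-.20,.42])); st()
for cam in('scene','top'):
    c=shot(cam,'c6%s.png'%cam)
    m=mask(cam,'clamp_bar'); print(cam,'bar',fit([(c,m)],BAR,(.607,-.022,-.11),.054))
    for n in('spatula_a','spatula_short','spatula_split'): print(n,[(round(d['p'],2),np.round(d['box'])) for d in ctrl.find_in(cam,n)])
a=cv2.imread('pics/c6top.png');b=cv2.imread('pics/c6scene.png')
cv2.imwrite('pics/c6b.png',cv2.resize(np.vstack([a[130:330,60:540],b[70:300,60:540]]),(800,600)))
```

```text
rel t 77.0 tcp [ 0.6065 -0.0234  0.1068] w 0.0597 F 0.0 ft [ 0.1 -0.7 -0.2]
t 79.2 tcp [ 0.4502 -0.1994  0.4187] w 0.0601 F 0.0 ft [ 0.6 -0.  -0. ]
scene bar (array([ 0.6037257 , -0.0251688 , -0.12663327]), np.float64(0.03421168983537028))
spatula_a [(0.74, array([184., 143.,  24.,  18.])), (0.45, array([206., 143.,  24.,  26.])), (0.45, array([195., 146.,  28.,  24.])), (0.29, array([159., 201.,  67.,  25.]))]
spatula_short [(0.63, array([452., 252.,  34.,  20.]))]
spatula_split [(0.6, array([432., 236.,  26.,  24.]))]
top bar (array([ 0.60894716, -0.02024439, -0.11333094]), np.float64(0.004696767706047149))
spatula_a []
spatula_short [(0.75, array([121., 253.,  25.,  62.]))]
spatula_split [(0.84, array([148., 257.,  28.,  88.]))]
```

View pics/c6b.png

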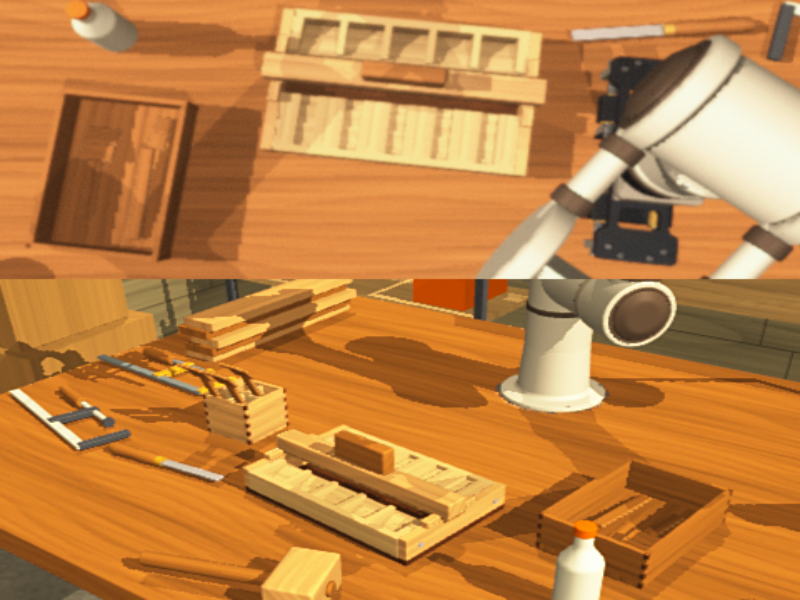

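The bar lies within about 1 mm of its rest point, all three good spatulas stand in the caddy, and both faulty ones are in the box. I'm handing in.

```bash
python3 -c "
from h import *
print(ctrl.job_done()); st()"
```

```text
the job is handed in; nothing more can be done
None
the job is handed in; nothing more can be done
```

I handed in the job at about 80 s of the 208 s limit: three sound spatulas standing in the caddy, the short and split ones in the offcut box, the bar back on the form (about 1 mm off by the top camera), gouge and bottle not moved; no verdict came back.

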